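Setting blade into the dial gauge's contact gap

ROBOT

A 6-joint arm with a two-finger parallel gripper is mounted at the origin on the work surface. World frame = base frame: x ahead of the robot, y to its left, z up, the work surface at z = 0. Lengths are in m, angles in rad, forces in N, time in s.
With the tool pointing down it reaches from about 0.35 to 0.975 m from the base axis. Payload 4.9 kg.
Tool frame: the origin (TCP) lies midway between the tips of the shut fingers; the grasp point (between the pads) lies 19 mm behind it (ctrl.hold_point_z is the distance from the TCP to the grasp point, in m); z points along the fingers, y is the line along which they close (so a half turn about z gives the same grasp; the last joint's range is limited). The gripper opens to 85 mm and grips with 20 to 120 N. Pads are 22 mm wide; open, the fingers measure 114 mm over their backs; the gripper's body (76 mm by 85 mm) begins 54 mm behind the grasp point. The pads swing forward as they close: fully open they stand 13 mm farther back than shut.
Start: joints at [1.224, 0.053, 1.613, -0, 1.476, -0.119], TCP at [0.141, 0.609, 0.231] pointing down, gripper open.
Joint ranges: [-3.01, 3.01], [-1.01, 2.22], [0.06, 2.58], [-1.02, 4.17], [0.09, 2.62], [-3.14, 3.14]. Speed limits (rad/s): [2.57, 2.57, 3.14, 3.14, 3.14, 3.14].

INTERFACE

Orientations are given as a rotation vector (axis times angle).
In Python, from station import status, viewer, finish_job, ctrl gives the robot as it stands.
- The arm moves only by the shell command python3 -m jog 'ROWS' [FORCE]. ROWS is JSON, a list of rows, each a list of 7 numbers: the turn, a rotation vector about the tool's x, y, z each as a share of 5 degrees, from -1 to 1, then the shift along the tool's x, y, z each as a share of 30 mm, from -1 to 1, then the opening, from -1 (shut) to 1 (fully open). A call has 1 to 5 rows; each row shifts and turns the commanded pose from where the row before left it, along the tool's axes as they then stand; what a row does not reach is not made up. A row lasts 1/8 s, in which the tool goes at most 62.5 mm and 10.7 degrees, less where a joint would pass 70% of its speed; a pose out of reach is approached as far as the arm can. A call with a number of a shift or a turn outside -1 to 1 is refused whole. A call with a gripper value outside its range is refused whole. The fingers move at their own pace and stop on an object; FORCE is the grip in N (left out, the last holds). Time passes only in rows, so rows that do not move let the fingers close. It gives the time, the measured TCP pose, the force, the opening and the grip force at its end, in the units of the state.
- status.get_obs(): the state, without advancing time (a new reading comes with each control period).
- viewer.get_image(name): name is "side" or "top"; returns a dict with "img" (420x560x3 uint8, red, green, blue), "fovy" (degrees; the focal length in pixels is half the picture's height over the tangent of half this angle, whatever the lens; pixels are square), "cx", "cy" (the principal point, pixels), "distortion" ([k1, k2, p1, p2, k3] as OpenCV has them; the pictures are not rectified), "rvec" (rotation vector, rad) and "tvec" (3), from world to camera coordinates, as OpenCV has them. Camera axes: x right, y down, z forward; pixel columns grow to the right and rows downward; lengths in m; the calibration is good to about 2 mm. A picture is of the moment at which its call begins. There is no depth.
- finish_job(): hands the job in; it is judged then, once.
The state is a dict: "t": time; "q": joint angles; "dq": joint speeds; "effort": joint torques, N m; "tool_pos": TCP position; "tool_rot": TCP orientation; "contact_force": force on the tool from outside, world axes, zero at the start; "wrist_torque": the same for the moment, N m; "opening": finger opening in m; "grip_force": force on a finger pad.
Only numpy, scipy, OpenCV 4.12 (cv2) and the standard library are available. Lean on these libraries where they do the work, as an engineer would, in place of code of your own. Each camera call takes 0.05 s, during which the arm holds its last target. There are 200 camera calls.

TASK

Draw the blade gauge out of its wooden holder, lay it flat on the bench without dropping it and let go, then take it again by its handle. Slide the blade from the front through the gap of the dial thickness gauge until its tip is flush with the far face of the gap, and leave it there lying flat on the base plate. Leave the pot, the triangular tray and the jar where they are.

Things in the scene. Friction and masses are not known exactly. Their poses are not given: they have to be found in the camera images.
- gauge: Blade gauge (mm): steel blade 70 long, 16 wide, 5 thick (x 0 to 70); black block handle 55 long, 24 wide, 22 high (x -55 to 0); undersides in one plane. Origin: on the underside at the shoulder where they meet, midway across; x to the tip, z up. 0.12 kg, mass centre near the origin. Starts with the handle hidden in the holder, 60 of blade sticking out level, its underside 12 above the bench.
- gauge_tip (a point): Middle of the lower edge of the blade's tip, 70 mm along the gauge's x from its origin; axes as the gauge.
- holder: Wooden holder (mm) fixed to the bench, 75 long (x), 50 wide, 50 high: a roofed sleeve, floor 12 thick, hollow 30 wide, 28 high, 67 deep, closed behind, open at its +x end. Origin: centre of its underside; x points out of the mouth. The gauge comes straight out along +x and is clear after about 65 mm.
- holder_mouth (a point): Middle of the floor edge at the holder's mouth, 37.5 mm from its origin along its x, 12 mm above the bench.
- stand: Dial thickness gauge (mm), fixed. Cream base plate x -20 to 120, 80 wide, 12 thick. Head over x 75 to 120: 50 wide, top at 36, with a round dial 47 across lying on it (top at 56). Under the head a straight through gap along x: 21 wide, 9 high (12 to 21 above the bench); flared lips at x 62 to 75. Origin: on the bench, midway across, 20 in from the plate's front edge; x runs into the gap.
- stand_mouth (a point): Middle of the gap's floor at its front, x = 75 mm in the stand's frame, 12 mm above the bench.
- stand_far (a point): Middle of the gap's floor at its far face, x = 120 mm in the stand's frame, 12 mm above the bench: the blade's tip belongs here. Axes as the stand.
- pot: Bystander: open round white plastic pot, about 100 mm across the rim, 60 mm high; origin at the centre of its underside.
- tray: Bystander: low triangular reddish-brown tray, sides about 105 mm, 22 mm high; origin at the centre of its underside.
- jar: Bystander: amber glass jar with a steel cap, 52 mm across, 55 mm high; origin at the centre of its underside.
Not all that is in view belongs to the job. There is more than one size of the gauge; the job needs the largest.

How it is judged:
By the outcome, as a careful person would: the job done as asked, in the order asked, and still so for the second after the job is handed in, with the robot touching nothing.
It also fails if it takes over 58 s, if anything falls off the work surface, if the arm or the gripper's body presses on something with over 40 N, if the wrist force passes 120 N, or if a joint passes its speed limit or range.

## Working session

There is one attempt and no reset: what is moved stays moved. The work goes in short steps, Python scripts to look and compute and a shell command to move; the robot and the scene stay as the last step left them, time stands still between calls to the robot, and variables do not carry over. Pictures are saved under pics/ and viewed, at most 10 in all, crops included, and the job is handed in when it is done.

```bash
ls; mkdir -p pics
cat > h.py <<'E'
import numpy as np, cv2, json
from station import status, viewer, ctrl
def cam(n):
    d=viewer.get_image(n); h=d["img"].shape[0]; f=h/2/np.tan(np.radians(d["fovy"])/2)
    d["K"]=np.array([[f,0,d["cx"]],[0,f,d["cy"]],[0,0,1.]]); d["D"]=np.array(d["distortion"],float)
    d["R"]=cv2.Rodrigues(np.array(d["rvec"],float))[0]; d["t"]=np.array(d["tvec"],float); return d
def ray(d,p):
    u=cv2.undistortPoints(np.array([[p]],float),d["K"],d["D"])[0,0]
    return -d["R"].T@d["t"], d["R"].T@np.array([u[0],u[1],1.])
def onz(d,p,z):
    c,v=ray(d,p); return c+v*(z-c[2])/v[2]
def tri(d1,p1,d2,p2):
    (a,u),(b,v)=ray(d1,p1),ray(d2,p2); s=np.linalg.lstsq(np.stack([u,-v],1),b-a,rcond=None)[0]
    P,Q=a+u*s[0],b+v*s[1]; return (P+Q)/2,np.linalg.norm(P-Q)
def proj(d,P):
    return cv2.projectPoints(np.array(P,float).reshape(-1,3),np.array(d["rvec"],float),d["t"],d["K"],d["D"])[0][:,0]
def save(d,fn,crop=None,s=1):
    im=d["img"][...,::-1]
    if crop: x0,y0,x1,y1=crop; im=im[y0:y1,x0:x1]
    cv2.imwrite("pics/"+fn,cv2.resize(im,None,fx=s,fy=s,interpolation=cv2.INTER_CUBIC))
E
python3 - <<'E'
from h import *
import pickle
for n in("top","side"):
    d=cam(n); save(d,n+"0.png",s=1.4); pickle.dump(d,open(n+"0.pkl","wb")); print(n,-d["R"].T@d["t"],d["R"][2],d["fovy"],d["D"])
o=status.get_obs(); print({k:np.round(v,3) for k,v in o.items()},ctrl.hold_point_z)
E
```

```text
pics
top [ 0.37377215 -0.00333156  1.32847506] [ 0.19747251  0.01051012 -0.98025208] 49.140062481472796 [0.03930856 0.         0.         0.         0.        ]
side [ 0.42645429 -1.07122887  1.24165705] [ 0.13278954  0.67038267 -0.730037  ] 45.76413309763832 [-0.10911539  0.          0.          0.          0.        ]
{'t': np.float64(0.1), 'q': array([ 1.224,  0.053,  1.614, -0.   ,  1.476, -0.119]), 'dq': array([-0.001, -0.   , -0.004, -0.001,  0.   ,  0.001]), 'effort': array([ 1.0000e-03, -3.9490e+01, -3.7136e+01, -0.0000e+00,  4.0000e-03,
        0.0000e+00]), 'tool_pos': array([0.141, 0.608, 0.23 ]), 'tool_rot': array([-3.570e-01, -3.121e+00,  3.000e-03]), 'contact_force': array([-0.046, -0.65 , -1.233]), 'wrist_torque': array([-0.02 ,  0.028,  0.021]), 'grip_force': np.float64(0.0), 'opening': np.float64(0.086)} 0.0187
```

View pics/top0.png

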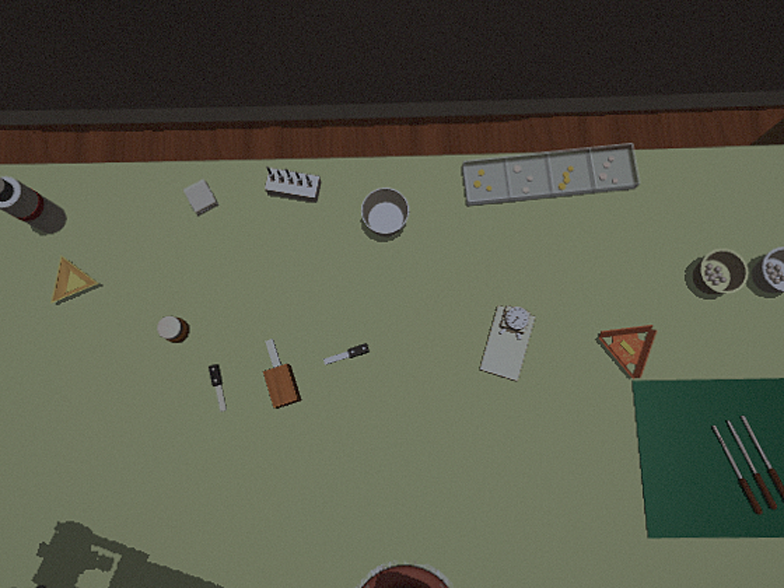

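View pics/side0.png

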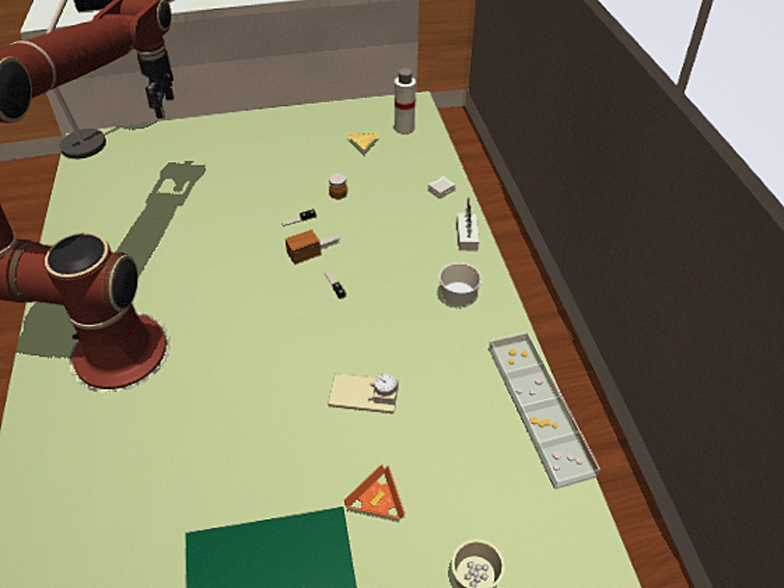

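Top view (scaled 1.4): the possible gauges are a blade sticking out of the wooden holder at (272,352), a loose gauge at (215,385) and another at (348,354). The description picks the one in the holder. The stand is at (508,342), the jar at (173,329), the pot at (385,212) and the tray at (628,350). I'll check the choice in a close crop.

Run:
```python
import pickle,cv2,numpy as np
t=pickle.load(open("top0.pkl","rb"))["img"][...,::-1];s=pickle.load(open("side0.pkl","rb"))["img"][...,::-1]
c=lambda im,x,y:cv2.resize(im[y:y+60,x:x+80],(400,300),interpolation=cv2.INTER_CUBIC)
cv2.imwrite("pics/crop1.png",np.vstack([np.hstack([c(t,160,238),c(t,325,213)]),np.hstack([c(s,185,140),c(s,220,245)])]))
```

```text
(no output)
```

View pics/crop1.png

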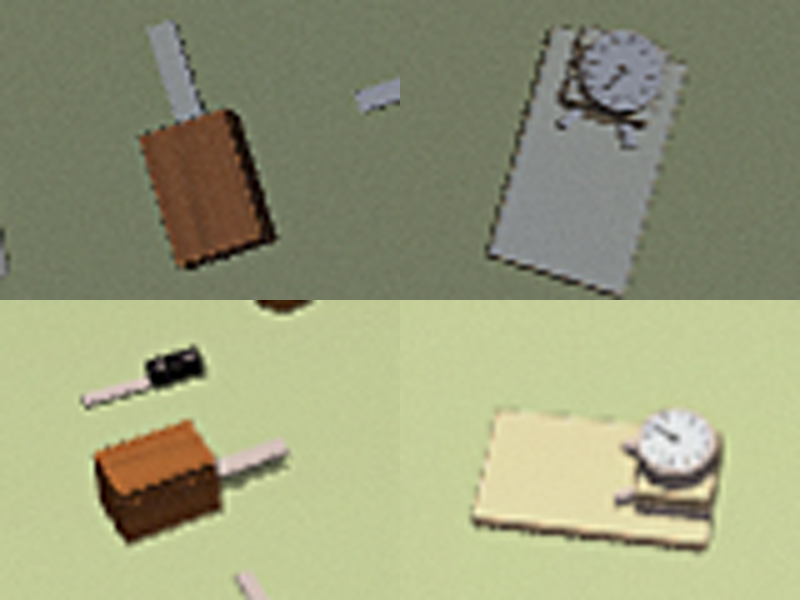

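The crop confirms it. The blade comes out of the wooden holder, with its tip near (161,25) in the top-left panel, and it's wider than the loose gauges' blades. The stand's plate and dial are clear in both views, so I'll fit the poses.

```bash
cat > fit.py <<'E'
from h import *
import pickle
from scipy.optimize import least_squares
T=pickle.load(open("top0.pkl","rb"));S=pickle.load(open("side0.pkl","rb"))
def r(off,p): return np.array(p,float)/5-.4+off
def fit(obs,x0,z=False):
    # obs: (cam,pixel,localpt)
    def w(x,P): c,s=np.cos(x[2]),np.sin(x[2]); P=np.array(P)/1e3; return [x[0]+c*P[0]-s*P[1],x[1]+s*P[0]+c*P[1],P[2]+(x[3] if z else 0)]
    f=lambda x:np.concatenate([proj(d,w(x,P))[0]-p for d,p,P in obs])
    s=least_squares(f,x0+([0.] if z else []),x_scale=.01); return s.x,s.fun.reshape(-1,2)
a,b=(160,238),(185,140); e,g=(325,213),(220,245)
H=[(T,r(a,(140,138)),(37.5,25,50)),(T,r(a,(182,269)),(-37.5,25,50)),(T,r(a,(230,110)),(37.5,-25,50)),
(S,r(b,(95,457-300)),(-37.5,25,50)),(S,r(b,(188,122)),(37.5,25,50)),(S,r(b,(220,165)),(37.5,-25,50)),(S,r(b,(128,195)),(-37.5,-25,50)),(S,r(b,(128,242)),(-37.5,-25,0)),(S,r(b,(220,210)),(37.5,-25,0))]
G=[(T,r(e,(150,28)),(120,40,12)),(T,r(e,(90,254)),(-20,40,12)),(T,r(e,(225,292)),(-20,-40,12)),(T,r(e,(286,65)),(120,-40,12)),
(S,r(g,(97,112)),(-20,40,12)),(S,r(g,(73,220)),(-20,-40,12)),(S,r(g,(308,245)),(120,-40,12))]
if __name__=="__main__":
    for n,o,x0 in(("holder",H,[.5,.15,.2]),("stand",G,[.5,-.2,-.2])):
        for z in(0,1):
            x,f=fit(o,x0,z); print(n,np.round(x,4),"yaw",np.degrees(x[2]).round(2),"res\n" if z else "",np.round(f,1).tolist() if z else "")
    tt,ts=r(a,(161,25)),r(b,(287,147))
    print("tip",tri(T,tt,S,ts)); print("blade mouth top",onz(T,r(a,(190,116)),.017), "tip",onz(T,tt,.017))
    print("dial",tri(T,r(e,(222,70)),S,r(g,(275,140))))
E
python3 fit.py
```

```text
holder [0.4525 0.2324 0.3269] yaw 18.73  
holder [ 0.4526  0.2327  0.3263 -0.0007] yaw 18.69 res
 [[0.3, -0.2], [0.1, -0.6], [-0.6, -0.8], [-0.7, -0.4], [-0.1, -0.5], [-0.4, -0.8], [-1.5, 0.5], [-0.0, 1.3], [0.6, 0.4]]
stand [ 0.4843 -0.2091 -0.3093] yaw -17.72  
stand [ 0.4846 -0.2087 -0.3113 -0.0031] yaw -17.84 res
 [[0.3, -0.8], [-0.3, 0.3], [-0.0, 0.8], [-0.1, -0.5], [-0.2, -0.0], [-0.1, 0.2], [0.1, 0.0]]
tip (array([0.54833018, 0.26647631, 0.0118499 ]), np.float64(0.0023646087157562813))
blade mouth top [0.4939045  0.24778612 0.017     ] tip [0.54646032 0.26534601 0.017     ]
dial (array([ 0.57561887, -0.23820973,  0.05498798]), np.float64(0.0003655741835160291))
```

```bash
cat > go.py <<'E'
import sys
from h import *
# go.py x y z yawdeg : yaw of gauge x-axis (tool y = gauge y), prints turn (5deg units) then shift (30mm units) in the turned tool frame
x,y,z,yaw=map(float,sys.argv[1:5]); o=status.get_obs()
R=cv2.Rodrigues(np.array(o["tool_rot"],float))[0]; c,s=np.cos(np.radians(yaw)),np.sin(np.radians(yaw))
G=np.array([[-c,-s,0],[-s,c,0],[0,0,-1.]]).T.T
G=np.stack([[-c,-s,0],[-s,c,0],[0,0,-1]],1).astype(float)
print("now",np.round(o["tool_pos"],4),"t",round(float(o["t"]),2),"turn",np.round(np.degrees(cv2.Rodrigues(R.T@G)[0].ravel())/5,2),"shift",np.round(G.T@(np.array([x,y,z])-o["tool_pos"])/.03,2),"F",np.round(o["contact_force"],1),"op",round(float(o["opening"])*1e3,1),"grip",round(float(o["grip_force"]),1),"q6",np.round(o["q"][5],2))
E
python3 go.py .5125 .2533 .15 18.6
```

```text
now [0.141  0.6083 0.2302] t 0.1 turn [-0.02 -0.01 -6.33] shift [ -7.96 -15.17   2.67] F [-0.  -0.7 -1.2] op 85.8 grip 0.0 q6 -0.12
```

```bash
python3 -m jog '[[0,0,-1,0,0,0,0.2],[0,0,-1,0,0,0,0.2],[0,0,-1,0,0,0,0.2],[0,0,-1,0,0,0,0.2],[0,0,-1,0,0,0,0.2]]' 60
python3 -m jog '[[0,0,-1,0,0,0,0.2],[0,0,-0.33,0,-1,0.2,0.2],[0,0,0,-0.5,-1,0.2,0.2],[0,0,0,-0.5,-1,0.2,0.2],[0,0,0,-0.5,-1,0.2,0.2]]'
python3 -m jog '[[0,0,0,-0.5,-1,0.2,0.2],[0,0,0,-0.5,-1,0.2,0.2],[0,0,0,-0.5,-1,0.2,0.2],[0,0,0,-0.5,-1,0.2,0.2],[0,0,0,-0.5,-1,0.2,0.2]]'
python3 -m jog '[[0,0,0,-0.5,-1,0.2,0.2],[0,0,0,-0.5,-1,0.2,0.2],[0,0,0,-0.5,-1,0.2,0.2],[0,0,0,-0.5,-1,0.2,0.2],[0,0,0,-0.5,-1,0,0.2]]'
python3 -m jog '[[0,0,0,-0.5,-0.2,0,0.2],[0,0,0,-0.4,0,0,0.2],[0,0,0,0,0,0,0.2]]'
python3 go.py .5125 .2533 .08 18.6
```

```text
t: 0.72
tool_pos: [0.141, 0.6085, 0.2305]
tool_rot: [0.331, -3.124, 0.002]
contact_force: [-0.3, 0.2, -0.8]
opening: 0.0513
grip_force: 0.0
t: 1.35
tool_pos: [0.2216, 0.5081, 0.2065]
tool_rot: [0.508, -3.1, 0.001]
contact_force: [0.9, 0.3, 1.4]
opening: 0.0512
grip_force: 0.0
t: 1.98
tool_pos: [0.3406, 0.3899, 0.1766]
tool_rot: [0.508, -3.1, 0.001]
contact_force: [0.0, -0.4, -0.1]
opening: 0.0514
grip_force: 0.0
t: 2.6
tool_pos: [0.459, 0.2715, 0.1521]
tool_rot: [0.507, -3.098, 0.001]
contact_force: [1.1, 0.6, 0.2]
opening: 0.0514
grip_force: 0.0
t: 2.98
tool_pos: [0.4868, 0.2766, 0.1533]
tool_rot: [0.509, -3.1, -0.0]
contact_force: [0.3, 0.1, 0.1]
opening: 0.0512
grip_force: 0.0
now [0.4868 0.2766 0.1533] t 2.98 turn [ 0.   -0.    0.01] shift [-0.56 -1.01  2.44] F [0.3 0.1 0.1] op 51.2 grip 0.0 q6 -1.51
```

```bash
python3 -m jog '[[0,0,0,-0.56,-1,0,0.2],[0,0,0,0,0,1,0.2],[0,0,0,0,0,1,0.2],[0,0,0,0,0,1,0.2],[0,0,0,0,0,1,0.2]]' >/dev/null
python3 -m jog '[[0,0,0,0,0,0,0.2],[0,0,0,0,0,0,0.2]]'
python3 go.py .5125 .2533 .013 18.6
python3 - <<'E'
from h import *
t=cam("top");s=cam("side")
c=lambda im,x,y:cv2.resize(im[y:y+60,x:x+80,::-1],(400,300),interpolation=cv2.INTER_CUBIC)
cv2.imwrite("pics/c2.png",np.hstack([c(t["img"],160,228),c(s["img"],185,130)]))
E
```

```text
t: 3.85
tool_pos: [0.5125, 0.2533, 0.0345]
tool_rot: [-0.509, 3.099, 0.001]
contact_force: [1.0, 0.3, 1.3]
opening: 0.0512
grip_force: 0.0
now [0.5125 0.2533 0.0345] t 3.85 turn [0.   0.02 0.01] shift [-0.   -0.    0.72] F [1.  0.3 1.3] op 51.2 grip 0.0 q6 -1.57
```

View pics/c2.png

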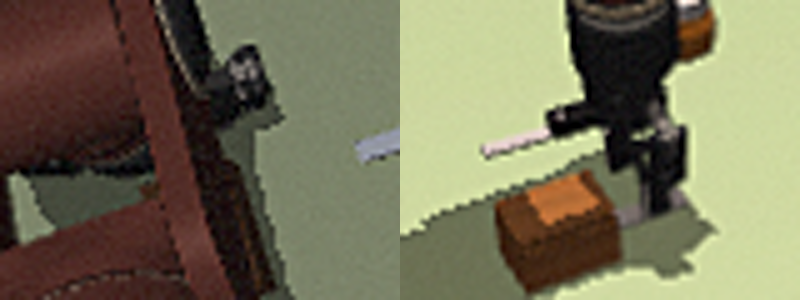

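The side panel (right) shows the fingers straddling the blade around (650,195), just clear of the holder mouth. I'll go down and grip.

```bash
python3 -m jog '[[0,0,0,0,0,0.4,0.2],[0,0,0,0,0,0.3,0.2],[0,0,0,0,0,0,0.2],[0,0,0,0,0,0,-1],[0,0,0,0,0,0,-1]]' 60
python3 -m jog '[[0,0,0,0,0,0,-1],[0,0,0,0,0,0,-1],[0,0,0,0,0,0,-1],[0,0,0,0,0,0,-1]]'
python3 go.py .5125 .2533 .013 18.6
```

```text
t: 4.58
tool_pos: [0.5124, 0.2527, 0.0126]
tool_rot: [-0.507, 3.1, 0.0]
contact_force: [-0.2, 2.3, -0.7]
opening: 0.0156
grip_force: 15.1
t: 5.08
tool_pos: [0.5125, 0.2526, 0.0127]
tool_rot: [-0.508, 3.1, -0.0]
contact_force: [0.5, -0.5, 2.0]
opening: 0.0137
grip_force: 57.9
now [0.5125 0.2526 0.0127] t 5.08 turn [-0.    0.01  0.  ] shift [-0.01  0.02 -0.01] F [ 0.5 -0.5  2. ] op 13.7 grip 57.9 q6 -1.57
```

```bash
python3 -m jog '[[0,0,0,0,0,-0.06,-1],[0,0,0,-0.2,0,0,-1],[0,0,0,-0.3,0,0,-1],[0,0,0,-0.4,0,0,-1],[0,0,0,-0.4,0,0,-1]]' 
python3 -m jog '[[0,0,0,-0.4,0,0,-1],[0,0,0,-0.4,0,0,-1],[0,0,0,-0.4,0,0,-1],[0,0,0,-0.4,0,0,-1],[0,0,0,-0.4,0,0,-1]]'
python3 -m jog '[[0,0,0,-0.4,0,0,-1],[0,0,0,-0.4,0,0,-1],[0,0,0,-0.2,0,0,-1],[0,0,0,0,0,0,-1],[0,0,0,0,0,0,-1]]'
python3 - <<'E'
from h import *
t=cam("top");s=cam("side")
c=lambda im,x,y:cv2.resize(im[y:y+60,x:x+80,::-1],(400,300),interpolation=cv2.INTER_CUBIC)
cv2.imwrite("pics/c3.png",np.hstack([c(t["img"],160,218),c(s["img"],205,130)]))
E
```

```text
t: 5.7
tool_pos: [0.55, 0.2653, 0.0141]
tool_rot: [-0.508, 3.1, 0.0]
contact_force: [0.5, -0.7, -1.2]
opening: 0.0136
grip_force: 57.8
t: 6.32
tool_pos: [0.6067, 0.2844, 0.0141]
tool_rot: [-0.508, 3.1, 0.0]
contact_force: [-0.1, 0.3, -1.2]
opening: 0.0134
grip_force: 57.8
t: 6.95
tool_pos: [0.6339, 0.2936, 0.0139]
tool_rot: [0.508, -3.1, 0.0]
contact_force: [-0.1, -0.5, -1.2]
opening: 0.0135
grip_force: 57.8
```

View pics/c3.png

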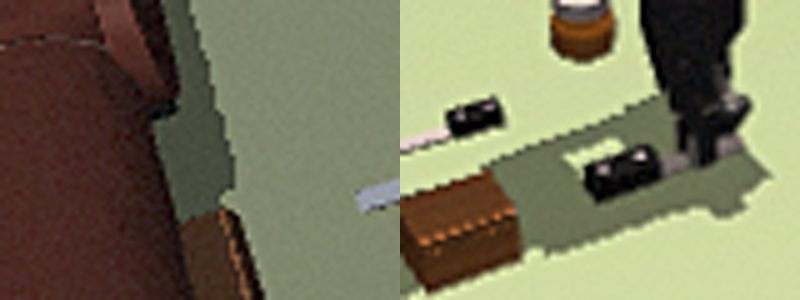

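The side panel shows the gauge fully out and held level, with the handle at about (620,172) clear of the holder. I'll lower it until it touches the bench.

```bash
python3 -m jog '[[0,0,0,0,0,0.2,-1],[0,0,0,0,0,0.1,-1],[0,0,0,0,0,0.06,-1],[0,0,0,0,0,0,-1]]'
python3 -m jog '[[0,0,0,0,0,0.03,-1],[0,0,0,0,0,0,-1]]'
python3 -m jog '[[0,0,0,0,0,0.02,-1],[0,0,0,0,0,0,-1]]'
python3 -m jog '[[0,0,0,0,0,0.02,-1],[0,0,0,0,0,0,-1]]'
```

```text
t: 7.55
tool_pos: [0.6341, 0.2936, 0.003]
tool_rot: [0.507, -3.1, 0.0]
contact_force: [-0.0, -0.5, 0.0]
opening: 0.0133
grip_force: 57.8
t: 7.8
tool_pos: [0.6344, 0.2937, 0.0025]
tool_rot: [-0.508, 3.1, -0.0]
contact_force: [0.2, 0.5, -1.0]
opening: 0.0134
grip_force: 57.8
t: 8.05
tool_pos: [0.6343, 0.2937, 0.0018]
tool_rot: [0.508, -3.1, -0.0]
contact_force: [1.5, 0.2, -0.5]
opening: 0.0133
grip_force: 57.8
t: 8.3
tool_pos: [0.6343, 0.2937, 0.0012]
tool_rot: [-0.508, 3.1, -0.0]
contact_force: [0.4, 0.1, -1.1]
opening: 0.0133
grip_force: 57.8
```

```bash
for i in 1; do python3 -m jog '[[0,0,0,0,0,0.015,-1],[0,0,0,0,0,0,-1]]'; done
python3 -m jog '[[0,0,0,0,0,0.015,-1],[0,0,0,0,0,0,-1]]'
```

```text
t: 8.55
tool_pos: [0.6344, 0.2937, 0.001]
tool_rot: [0.508, -3.1, 0.0]
contact_force: [-0.6, -0.4, 1.1]
opening: 0.0134
grip_force: 57.9
t: 8.8
tool_pos: [0.6344, 0.2937, 0.0009]
tool_rot: [0.508, -3.1, 0.0]
contact_force: [-2.7, -0.8, 5.3]
opening: 0.0135
grip_force: 58.4
```

Contact: 5 N upward on the tool with the gauge on the bench. I'll let go, rise and move over the handle.

```bash
python3 -m jog '[[0,0,0,0,0,0,-0.4],[0,0,0,0,0,0,-0.2],[0,0,0,0,0,0,-0.2],[0,0,0,0,0,0,-0.2],[0,0,0,0,0,-0.5,0]]'
python3 -m jog '[[0,0,0,0,0,-1,0.1],[0,0,0,0,0,-1,0.1],[0,0,0,1,0,-1,0.1],[0,0,0,1,0,0,0.1],[0,0,0,0.1,0,0,0.1]]'
python3 -m jog '[[0,0,0,0,0,0,0.1]]'
python3 - <<'E'
from h import *
t=cam("top");s=cam("side")
c=lambda im,x,y:cv2.resize(im[y:y+60,x:x+80,::-1],(400,300),interpolation=cv2.INTER_CUBIC)
cv2.imwrite("pics/c4.png",np.hstack([c(t["img"],160,198),c(s["img"],205,130)]))
E
```

```text
t: 9.43
tool_pos: [0.6331, 0.2932, 0.014]
tool_rot: [0.507, -3.097, 0.001]
contact_force: [-0.3, -0.5, -0.3]
opening: 0.0426
grip_force: 0.0
t: 10.05
tool_pos: [0.5739, 0.2735, 0.1067]
tool_rot: [-0.508, 3.099, 0.0]
contact_force: [-0.2, -0.5, 0.6]
opening: 0.0471
grip_force: 0.0
t: 10.18
tool_pos: [0.5751, 0.2737, 0.1058]
tool_rot: [-0.507, 3.099, 0.0]
contact_force: [0.9, 0.5, -0.1]
opening: 0.0471
grip_force: 0.0
```

View pics/c4.png

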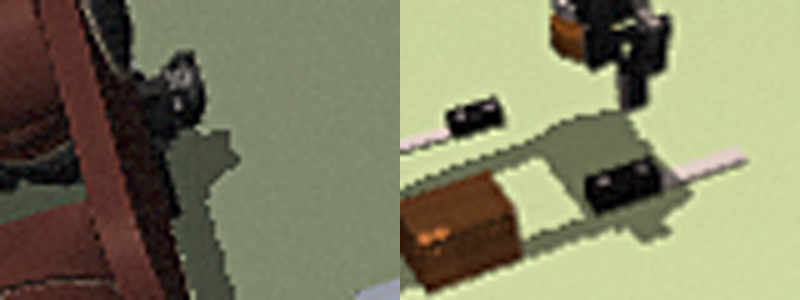

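The gauge lies flat on the bench. In the side panel the handle is at about (622,187) and the tip at (745,155).

```bash
cat > m.py <<'E'
from fit import *
o=(205,130); O=[(S,r(o,(192,214)),(-55,-12,0)),(S,r(o,(260,193)),(0,-12,0)),(S,r(o,(186,178)),(-55,12,22)),(S,r(o,(252,157)),(0,12,22)),(S,r(o,(346,155)),(70,0,3))]
x,f=fit(O,[.6,.28,.32]); print(x,np.degrees(x[2]),f.round(1).tolist())
c,s=np.cos(x[2]),np.sin(x[2]); print("expected origin",.6344-.035*c,.2937-.035*s,"grip",x[0]-.028*c,x[1]-.028*s)
E
python3 m.py; python3 go.py .5747 .2738 .005 18.6
```

```text
[0.60407322 0.28166754 0.23129699] 13.252341399394801 [[0.6, 0.6], [0.9, 0.5], [-1.0, -0.7], [-0.2, -0.7], [-0.3, 0.3]]
expected origin 0.6003320538029507 0.285676594120016 grip 0.5768188591950988 0.2752488132364486
now [0.5754 0.2737 0.1053] t 10.28 turn [-0.  0. -0.] shift [0.02 0.01 3.34] F [-0.5 -0.2  1.2] op 46.8 grip 0.0 q6 -1.57
```

```bash
python3 -m jog '[[0,0,0,0,0,1,0.1],[0,0,0,0,0,1,0.1],[0,0,0,0,0,0.9,0.1],[0,0,0,0,0,0.44,0.1],[0,0,0,0,0,0,0.1]]'
python3 -m jog '[[0,0,0,0,0,0,-1],[0,0,0,0,0,0,-1],[0,0,0,0,0,0,-1],[0,0,0,0,0,0,-1],[0,0,0,0,0,0,-1]]' 80
python3 -m jog '[[0,0,0,0,0,-0.3,-1],[0,0,0,0,0,-1,-1],[0,0,0,0,0,-1,-1],[0,0,0,0,0,0,-1]]'
echo stand
python3 - <<'E'
import numpy as np
x=np.array([.4844,-.2090]);a=np.radians(-17.75)
for s in (-10,22): print(s,x+s/1e3*np.array([np.cos(a),np.sin(a)]))
E
python3 go.py .457 -.2 .09 -17.75
```

```text
t: 10.9
tool_pos: [0.5742, 0.2734, 0.0039]
tool_rot: [0.507, -3.098, 0.001]
contact_force: [0.7, 0.3, 0.2]
opening: 0.0468
grip_force: 0.0
t: 11.52
tool_pos: [0.5761, 0.2741, 0.007]
tool_rot: [-0.507, 3.097, 0.001]
contact_force: [-0.2, 0.7, 6.0]
opening: 0.0218
grip_force: 80.7
t: 12.02
tool_pos: [0.5765, 0.2743, 0.0772]
tool_rot: [-0.507, 3.095, 0.001]
contact_force: [0.5, -0.8, -0.9]
opening: 0.0221
grip_force: 79.9
stand
-10 [ 0.47487604 -0.20595136]
22 [ 0.50535271 -0.21570701]
now [0.5765 0.2743 0.0772] t 12.03 turn [0.02 0.06 7.27] shift [ -1.03 -16.27  -0.43] F [ 0.5 -0.8 -0.9] op 22.1 grip 79.9 q6 -1.57
```

```bash
python3 -m jog '[[0,0,1,0,0,0,-1],[0,0,1,0,0,0,-1],[0,0,1,0,0,0,-1],[0,0,1,0,0,0,-1],[0,0,1,0,0,0,-1]]'>/dev/null
python3 -m jog '[[0,0,1,0,0,0,-1],[0,0,1,0,0,0,-1],[0,0,0.27,0,-0.5,0,-1],[0,0,0,0,-1,0,-1],[0,0,0,0,-1,0,-1]]'
python3 -m jog '[[0,0,0,0,-1,0,-1],[0,0,0,0,-1,0,-1],[0,0,0,0,-1,0,-1],[0,0,0,0,-1,0,-1],[0,0,0,0,-1,0,-1]]' >/dev/null
python3 -m jog '[[0,0,0,0,-1,0,-1],[0,0,0,0,-1,0,-1],[0,0,0,0,-1,0,-1],[0,0,0,0,-1,0,-1],[0,0,0,0,-1,0,-1]]' 
python3 -m jog '[[0,0,0,0,-1,0,-1],[0,0,0,0,-0.6,0,-1],[0,0,0,0,0,0,-1],[0,0,0,0,0,0,-1]]' 
python3 go.py .4387 -.1944 .04 -17.75
```

```text
t: 13.28
tool_pos: [0.5507, 0.2004, 0.0727]
tool_rot: [-0.483, -3.102, 0.002]
contact_force: [1.0, -0.5, -0.7]
opening: 0.022
grip_force: 79.9
t: 14.52
tool_pos: [0.4589, -0.0847, 0.073]
tool_rot: [-0.484, -3.102, 0.0]
contact_force: [0.9, 0.0, -1.3]
opening: 0.0219
grip_force: 79.9
t: 15.02
tool_pos: [0.4454, -0.129, 0.0735]
tool_rot: [-0.484, -3.103, -0.001]
contact_force: [0.4, 0.7, -0.8]
opening: 0.022
grip_force: 79.9
now [ 0.4454 -0.129   0.0735] t 15.03 turn [ 0.   -0.01  0.  ] shift [-0.45 -2.14  1.12] F [ 0.4  0.7 -0.8] op 22.0 grip 79.9 q6 -1.7
```

```bash
python3 -m jog '[[0,0,0,-0.2,-1,0,-1],[0,0,0,-0.25,-1,0,-1],[0,0,0,0,-0.14,0.6,-1],[0,0,0,0,0,0.5,-1],[0,0,0,0,0,0,-1]]' 
python3 -m jog '[[0,0,0,0,0,0,-1],[0,0,0,0,0,0,-1]]' >/dev/null
python3 go.py .4387 -.1944 .04 -17.75
python3 - <<'E'
from h import *
import pickle
t=cam("top");s=cam("side"); pickle.dump((t,s),open("v5.pkl","wb"))
c=lambda im,x,y:cv2.resize(im[y:y+60,x:x+80,::-1],(640,480),interpolation=cv2.INTER_CUBIC)
cv2.imwrite("pics/c5.png",c(s["img"],215,240))
print(proj(t,[.52,-.22,.03]))
cv2.imwrite("pics/c5t.png",c(t["img"],325,205))
E
```

```text
t: 15.65
tool_pos: [0.4375, -0.1924, 0.0383]
tool_rot: [-0.482, -3.099, -0.004]
contact_force: [0.5, 0.1, -1.3]
opening: 0.0215
grip_force: 79.9
now [ 0.4398 -0.1945  0.0416] t 15.9 turn [-0.    0.01  0.01] shift [ 0.04 -0.01  0.05] F [ 0.   0.4 -0.6] op 22.1 grip 79.9 q6 -1.83
[[362.13274282 247.6687738 ]]
```

View pics/c5.png

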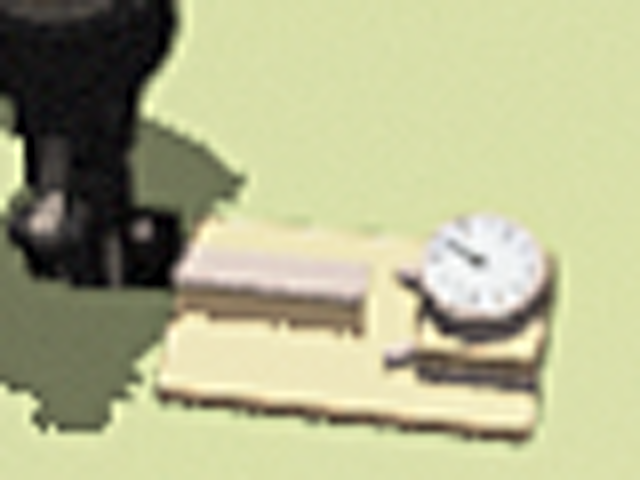

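View pics/c5t.png

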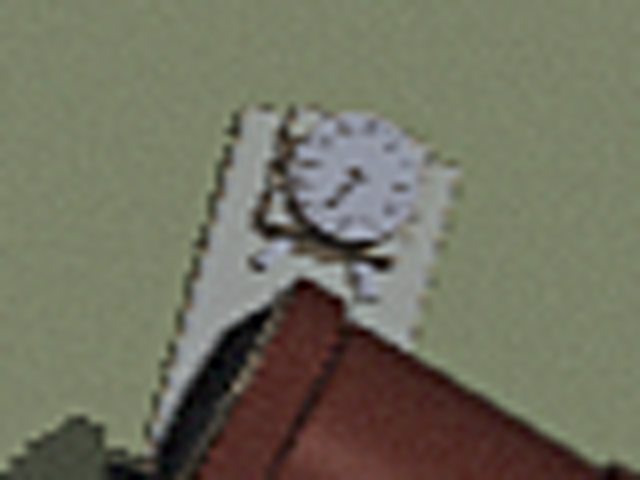

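Side view: blade top runs from about (180,288) to its tip at (363,298), with the gap lips at (410,280) and (400,355). The top view is blocked by the arm. I'll compare the blade's yaw and height with the stand numerically.

```bash
cat > m2.py <<'E'
from h import *
import pickle
t,s=pickle.load(open("v5.pkl","rb"))
r=lambda p:np.array(p,float)/8-.4375+(215,240)
inv=lambda P:P/1  
x0,y0,a=.4844,-.2090,np.radians(-17.75)
c,sn=np.cos(a),np.sin(a)
loc=lambda P:np.round(np.array([c*(P[0]-x0)+sn*(P[1]-y0),-sn*(P[0]-x0)+c*(P[1]-y0),P[2]])*1e3,1)
w=lambda X,Y,Z:np.array([x0+c*X-sn*Y,y0+sn*X+c*Y,Z*1.])
px=lambda P:((proj(s,P)[0]-(215,240)+.4375)*8).round(0)
print("plate corners pred",[px(w(X/1e3,Y/1e3,.012)) for X,Y in((-20,40),(-20,-40),(120,-40),(120,40))],"seen (205,218) (165,390) (533,425)")
for n,p in(("near a",(180,288)),("near tip",(363,298)),("far a",(195,247)),("far tip",(370,262))):
    print(n,loc(onz(s,r(p),.0395)))
print("plate pts",[loc(onz(s,r(p),.012)) for p in((205,218),(165,388),(533,425),(390,236))])
print("dial",loc(onz(s,r((483,266)),.056)))
print("lips at z .021",[loc(onz(s,r(p),.02)) for p in((400,272),(388,355))])
o=status.get_obs();print("tcp",loc(np.array(o["tool_pos"])))
E
python3 m2.py
```

```text
plate corners pred [array([193., 215.]), array([156., 390.]), array([534., 428.]), array([558., 251.])] seen (205,218) (165,390) (533,425)
near a [-13.9 -12.7  39.5]
near tip [53.4 -9.1 39.5]
far a [-11.6   6.2  39.5]
far tip [53.7  7.1 39.5]
plate pts [array([-15.1,  39.3,  12. ]), array([-16.8, -38.6,  12. ]), array([119.5, -38.6,  12. ]), array([56. , 39.3, 12. ])]
dial [96.8 -1.4 56. ]
lips at z .021 [array([62.9, 17.6, 20. ]), array([ 63.6, -19.8,  20. ])]
tcp [-46.9   0.1  41.7]
```

```bash
python3 -m jog '[[0,0,0,0,0,0.3,-1],[0,0,0,0,0,0.3,-1],[0,0,0,0,0,0.05,-1],[0,0,0,0,0,0,-1],[0,0,0,0,0,0,-1]]'
python3 -m jog '[[0,0,0,0,0,0.04,-1],[0,0,0,0,0,0,-1]]'
python3 -m jog '[[0,0,0,0,0,0.03,-1],[0,0,0,0,0,0,-1]]'
```

```text
t: 16.62
tool_pos: [0.4395, -0.1948, 0.0218]
tool_rot: [0.485, 3.104, -0.0]
contact_force: [-0.7, -0.0, -0.9]
opening: 0.0219
grip_force: 79.9
t: 16.88
tool_pos: [0.4393, -0.1947, 0.0205]
tool_rot: [0.485, 3.104, -0.0]
contact_force: [0.4, 1.4, -1.1]
opening: 0.0219
grip_force: 79.9
t: 17.12
tool_pos: [0.4392, -0.1946, 0.0194]
tool_rot: [-0.485, -3.104, -0.0]
contact_force: [0.1, 0.8, -0.9]
opening: 0.0214
grip_force: 79.9
```

```bash
python3 -m jog '[[0,0,0,0,0,-0.04,-1],[0,0,0,-0.2,0,0,-1],[0,0,0,-0.2,0,0,-1],[0,0,0,-0.2,0,0,-1],[0,0,0,0,0,0,-1]]'
python3 -m jog '[[0,0,0,-0.15,0,0,-1],[0,0,0,-0.15,0,0,-1],[0,0,0,0,0,0,-1]]'
python3 m2.py | tail -1
python3 -m jog '[[0,0,0,-0.15,0,0,-1],[0,0,0,-0.15,0,0,-1],[0,0,0,0,0,0,-1]]'
python3 m2.py | tail -1
python3 -c "
from h import *
s=cam('side'); im=s['img'][240:300,215:295,::-1]; cv2.imwrite('pics/c6.png',cv2.resize(im,(640,480),interpolation=cv2.INTER_CUBIC))"
```

```text
t: 17.75
tool_pos: [0.457, -0.2003, 0.0208]
tool_rot: [0.484, 3.104, -0.0]
contact_force: [0.4, -0.2, -1.2]
opening: 0.022
grip_force: 79.9
t: 18.12
tool_pos: [0.4653, -0.203, 0.0208]
tool_rot: [0.485, 3.104, -0.0]
contact_force: [0.3, 0.8, -1.2]
opening: 0.0217
grip_force: 79.9
tcp [-20.   -0.1  20.8]
t: 18.5
tool_pos: [0.4739, -0.2058, 0.0208]
tool_rot: [0.485, 3.104, -0.0]
contact_force: [-1.0, 0.3, -0.8]
opening: 0.0218
grip_force: 79.9
tcp [-10.9  -0.1  20.8]
```

View pics/c6.png

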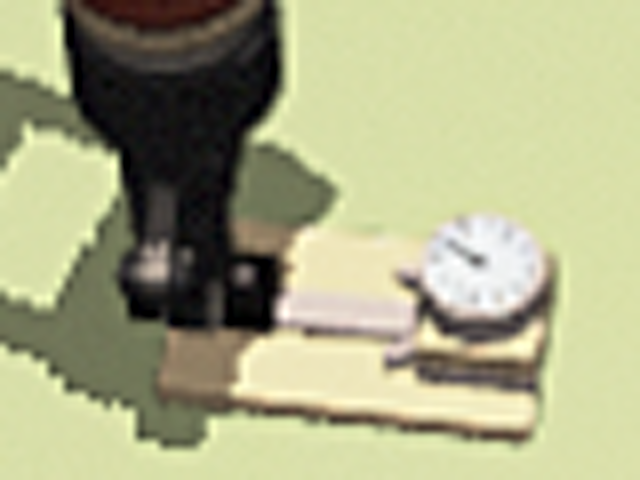

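```bash
python3 -m jog '[[0,0,0,-0.15,0,0,-1],[0,0,0,-0.15,0,0,-1],[0,0,0,-0.15,0,0,-1],[0,0,0,-0.15,0,0,-1],[0,0,0,0,0,0,-1]]'
python3 m2.py | tail -1
python3 -m jog '[[0,0,0,-0.15,0,0,-1],[0,0,0,-0.15,0,0,-1],[0,0,0,0,0,0,-1],[0,0,0,0,0,0,-1]]'
python3 m2.py | tail -1
python3 - <<'E'
from h import *
import pickle
s=cam('side'); pickle.dump(s,open("v7.pkl","wb"))
im=s['img'][262:304,232:288,::-1]; cv2.imwrite('pics/c7.png',cv2.resize(im,None,fx=14,fy=14,interpolation=cv2.INTER_CUBIC))
E
```

```text
t: 19.18
tool_pos: [0.4911, -0.2113, 0.0208]
tool_rot: [0.485, 3.104, -0.0]
contact_force: [0.7, 0.2, -0.9]
opening: 0.022
grip_force: 79.9
tcp [ 7.1 -0.1 20.8]
t: 19.68
tool_pos: [0.4992, -0.2138, 0.0207]
tool_rot: [-0.485, -3.104, -0.0]
contact_force: [-0.2, -1.1, -0.5]
opening: 0.0218
grip_force: 79.9
tcp [15.6 -0.  20.7]
```

View pics/c7.png

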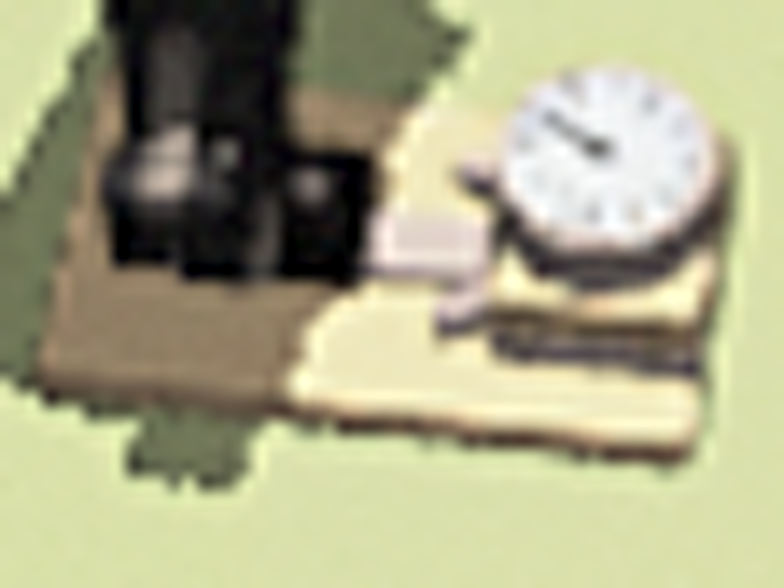

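The side view shows the blade in the gap. The shoulder is around (367,262), the handle's front corners are at (378,152) and (360,280), and the plate's far near-side corner is at about (697,445).

```bash
cat > m3.py <<'E'
exec(open("m2.py").read().split("print")[0])
s=pickle.load(open("v7.pkl","rb"))
r=lambda p:np.array(p,float)/14-.464+(232,262)
for n,p,z in(("bot near",(360,281),.0137),("top far",(380,152),.0357),("blade near",(368,268),.0187),("blade far",(380,212),.0187),
 ("plate far",(697,445),.012),("plate front",(45,375),.012),("head far",(712,268),.036),("head near edge bottom? far",(700,330),.021),("dial",(606,155),.056)):
    print(n,loc(onz(s,r(p),z)))
P=lambda X,Y,Z:((proj(s,w(X/1e3,Y/1e3,Z/1e3))[0]-(232,262)+.464)*14).round(0)
print("pred plate far/front/dial",P(120,-40,12),P(-20,-40,12),P(97.5,0,56))
g=s["img"].astype(int).sum(2)
E
python3 m3.py
python3 - <<'E'
exec(open("m3.py").read().split("for n")[0])
# subpixel profile along the blade top line, undistorted into stand coordinates
import cv2
g=cv2.cvtColor(s["img"],cv2.COLOR_RGB2GRAY).astype(np.float32)
def prof(Y,Z,xs):
    P=proj(s,[w(X/1e3,Y/1e3,Z/1e3) for X in xs]).astype(np.float32); return cv2.remap(g,P[:,None,0].copy(),P[:,None,1].copy(),cv2.INTER_CUBIC).ravel().round(0)
for Y in(-4,0,4): print("shoulder",Y,dict(zip(range(36,60,2),prof(Y,18.7,range(36,60,2)))))
for Y in(-36,-32): print("plate end",Y,dict(zip(range(110,130,2),prof(Y,12,range(110,130,2)))))
for Y in(-36,-32): print("plate front",Y,dict(zip(range(-30,-8,2),prof(Y,12,range(-30,-8,2)))))
E
```

```text
bot near [44.6 -9.4 13.7]
top far [46.9  8.8 35.7]
blade near [46.5 -9.3 18.7]
blade far [46.9  5.3 18.7]
plate far [120.1 -40.8  12. ]
plate front [-17.9 -39.7  12. ]
head far [119.9 -12.6  36. ]
head near edge bottom? far [118.1 -18.2  21. ]
dial [96.4 -0.8 56. ]
pred plate far/front/dial [697. 442.] [ 35. 375.] [612. 153.]
shoulder -4 {36: np.float32(11.0), 38: np.float32(11.0), 40: np.float32(8.0), 42: np.float32(-1.0), 44: np.float32(42.0), 46: np.float32(129.0), 48: np.float32(208.0), 50: np.float32(245.0), 52: np.float32(229.0), 54: np.float32(227.0), 56: np.float32(226.0), 58: np.float32(228.0)}
shoulder 0 {36: np.float32(20.0), 38: np.float32(19.0), 40: np.float32(9.0), 42: np.float32(-9.0), 44: np.float32(55.0), 46: np.float32(157.0), 48: np.float32(225.0), 50: np.float32(241.0), 52: np.float32(215.0), 54: np.float32(214.0), 56: np.float32(213.0), 58: np.float32(213.0)}
shoulder 4 {36: np.float32(18.0), 38: np.float32(20.0), 40: np.float32(12.0), 42: np.float32(4.0), 44: np.float32(54.0), 46: np.float32(141.0), 48: np.float32(205.0), 50: np.float32(228.0), 52: np.float32(22
[... 445 characters left out ...]
 np.float32(227.0), 120: np.float32(194.0), 122: np.float32(193.0), 124: np.float32(221.0), 126: np.float32(220.0), 128: np.float32(216.0)}
plate front -36 {-30: np.float32(105.0), -28: np.float32(100.0), -26: np.float32(110.0), -24: np.float32(108.0), -22: np.float32(100.0), -20: np.float32(109.0), -18: np.float32(132.0), -16: np.float32(133.0), -14: np.float32(129.0), -12: np.float32(130.0), -10: np.float32(127.0)}
plate front -32 {-30: np.float32(114.0), -28: np.float32(115.0), -26: np.float32(115.0), -24: np.float32(106.0), -22: np.float32(92.0), -20: np.float32(111.0), -18: np.float32(137.0), -16: np.float32(132.0), -14: np.float32(129.0), -12: np.float32(131.0), -10: np.float32(132.0)}
```

```bash
cat > m4.py <<'E'
exec(open("m3.py").read().split("for n")[0])
T0=pickle.load(open("top0.pkl","rb"));S0=pickle.load(open("side0.pkl","rb"))
def edge(d,Ys,Z,x0_,x1_):
    g=cv2.cvtColor(d["img"],cv2.COLOR_RGB2GRAY).astype(np.float32); xs=np.arange(x0_,x1_,.25); a=0
    for Y in Ys:
        P=proj(d,[w(X/1e3,Y/1e3,Z/1e3) for X in xs]).astype(np.float32); a=a+cv2.remap(g,P[:,None,0].copy(),P[:,None,1].copy(),cv2.INTER_LINEAR).ravel()
    k=np.abs(np.gradient(cv2.GaussianBlur(a[None],(0,0),4).ravel())); i=k.argmax(); m=slice(max(i-10,0),i+11)
    return round(float((xs[m]*k[m]).sum()/k[m].sum()),2)
A=np.arange(-38,-27,1.);B=np.arange(28,38,1.)
print("S0 end/front",edge(S0,A,12,108,130),edge(S0,A,12,-32,-8),edge(S0,B,12,-32,-8))
print("T0 end/front right",edge(T0,A,12,108,130),edge(T0,A,12,-32,-8),"left",edge(T0,B,12,108,130),edge(T0,B,12,-32,-8))
d=cam("side");z=float(status.get_obs()["tool_pos"][2])*1e3-7+5
print("shoulder",[edge(d,[Y-1,Y,Y+1],z,34,62) for Y in(-5,-2,1,4)])
E
python3 m4.py
```

```text
S0 end/front 117.69 -19.18 -17.94
T0 end/front right 117.06 -19.32 left 118.46 -18.65
shoulder [45.39, 45.16, 44.9, 45.65]
```

```bash
python3 -m jog '[[0,0,0,-0.07,0,0,-1],[0,0,0,-0.065,0,0,-1],[0,0,0,0,0,0,-1],[0,0,0,0,0,0,-1]]'
python3 m2.py|tail -1; python3 m4.py|tail -1
python3 -m jog '[[0,0,0,0,0,0.03,-1],[0,0,0,0,0,0.03,-1],[0,0,0,0,0,0,-1]]' | grep -E "tool_pos|force"
python3 -m jog '[[0,0,0,0,0,0.015,-1],[0,0,0,0,0,0,-1]]'| grep -E "tool_pos|force"
```

```text
t: 20.27
tool_pos: [0.5031, -0.215, 0.0207]
tool_rot: [-0.485, -3.104, -0.0]
contact_force: [-0.1, -0.5, -1.4]
opening: 0.0219
grip_force: 79.9
tcp [19.7 -0.  20.7]
shoulder [48.67, 49.39, 49.98, 50.16]
tool_pos: [0.5031, -0.2151, 0.019]
contact_force: [-0.3, -0.3, 0.9]
grip_force: 80.2
tool_pos: [0.5032, -0.2151, 0.019]
contact_force: [-3.2, 0.7, 4.7]
grip_force: 80.6
```

```bash
python3 -m jog '[[0,0,0,0,0,0,-0.3],[0,0,0,0,0,0,-0.1],[0,0,0,0,0,0,0],[0,0,0,0,0,0,0],[0,0,0,0,0,0,0]]'
python3 -m jog '[[0,0,0,0,0,-0.5,0],[0,0,0,0,0,-1,0],[0,0,0,0,0,-1,0],[0,0,0,0,0,-1,0],[0,0,0,0,0,-1,0]]'
python3 -m jog '[[0,0,0,1,0,-1,0],[0,0,0,1,0,-1,0],[0,0,0,1,0,-1,0],[0,0,0,0,0,0,0],[0,0,0,0,0,0,0]]'
cat >> m4.py <<'E'
print("final side",[edge(d,[Y-1,Y,Y+1],17,34,62) for Y in(-5,-2,1,4)])
t=cam("top");print("final top",[edge(t,[Y-1,Y,Y+1],17,34,62) for Y in(-5,-2,1,4)], "handle rear",[edge(d,[Y-1,Y,Y+1],34,-20,15) for Y in(-5,-1,3)], "plate",edge(d,A,12,108,130),edge(d,A,12,-32,-8))
gr=cv2.cvtColor(d["img"],cv2.COLOR_RGB2GRAY).astype(np.float32)
for X in(40,20,5,57): 
    P=proj(d,[w(X/1e3,Y/1e3,.034 if X<50 else .017) for Y in range(-20,21,2)]).astype(np.float32); print(X,cv2.remap(gr,P[:,None,0].copy(),P[:,None,1].copy(),cv2.INTER_LINEAR).ravel().astype(int))
E
python3 m4.py | tail -6
```

```text
t: 21.58
tool_pos: [0.5031, -0.2151, 0.0184]
tool_rot: [0.485, 3.104, -0.0]
contact_force: [0.2, -1.0, 0.1]
opening: 0.0428
grip_force: 0.0
t: 22.2
tool_pos: [0.5033, -0.2151, 0.1558]
tool_rot: [0.484, 3.103, -0.001]
contact_force: [0.7, -0.3, -0.4]
opening: 0.0429
grip_force: 0.0
t: 22.82
tool_pos: [0.4175, -0.1876, 0.2437]
tool_rot: [0.485, 3.103, -0.0]
contact_force: [0.5, -0.4, 0.2]
opening: 0.0428
grip_force: 0.0
20 [  1   2   9  20  27  32  33  34  31  31  32  27  16  48  96 156 211 225
 235 232 227]
5 [  5   8  11  17  25  25  24  77 130 164 169 143  89  19  84 182 216 240
 234 230 229]
57 [234 234 227 203 171 169 178 206 225 221 218 217 218 223 228 232 231 230
 228 226 227]
```

```bash
cat > m5.py <<'E'
exec(open("m4.py").read().split('print("S0')[0])
d=cam("side");t=cam("top")
for n,q in(("side",d),("top",t)):
    print(n,"shoulder",[edge(q,[Y-1,Y,Y+1],17,36,60) for Y in(-5,-2,1,4)],"plate",edge(q,A,12,108,130),edge(q,A,12,-32,-8),edge(q,B,12,-32,-8),
     "rear top",[edge(q,[Y-1,Y,Y+1],34,-16,6) for Y in(-4,0,4)])
# beyond the far face: bright blade showing past the plate end?
for n,q in(("side",d),("top",t)):
    gr=cv2.cvtColor(q["img"],cv2.COLOR_RGB2GRAY).astype(np.float32); xs=list(range(-24,64,4))
    for Y,Z in((-10,34),(0,34),(10,34)):
        P=proj(q,[w(X/1e3,Y/1e3,Z/1e3) for X in xs]).astype(np.float32); print(n,Y,cv2.remap(gr,P[:,None,0].copy(),P[:,None,1].copy(),cv2.INTER_LINEAR).ravel().astype(int).tolist())
E
python3 m5.py
```

```text
side shoulder [48.89, 49.65, 49.68, 49.78] plate 122.73 -19.34 -18.03 rear top [-3.45, -3.6, -3.96]
top shoulder [52.77, 52.33, 53.44, 53.24] plate 117.06 -30.15 -18.96 rear top [-13.78, -11.99, -5.19]
side -10 [215, 214, 203, 232, 234, 109, 21, 25, 27, 27, 34, 37, 30, 31, 27, 25, 27, 30, 22, 129, 219, 215]
side 0 [216, 216, 220, 230, 234, 145, 22, 142, 204, 58, 28, 29, 29, 28, 40, 159, 198, 34, 21, 145, 240, 231]
side 10 [217, 213, 196, 232, 231, 196, 160, 188, 173, 156, 153, 156, 172, 162, 188, 186, 169, 156, 171, 218, 230, 226]
top -10 [53, 44, 27, 39, 81, 82, 60, 35, 22, 27, 29, 21, 32, 12, 24, 23, 25, 23, 9, 68, 145, 152]
top 0 [34, 16, 19, 14, 22, 19, 22, 21, 20, 13, 16, 12, 15, 20, 26, 88, 127, 43, 41, 151, 152, 150]
top 10 [78, 122, 107, 102, 49, 12, 20, 24, 28, 37, 16, 28, 30, 22, 29, 29, 25, 27, 42, 128, 126, 147]
```

```bash
cat >> m5.py <<'E'
print()
print("top front z34",[edge(t,[Y-1,Y,Y+1],34,38,62) for Y in(-8,-4,0,4,8)])
print("side rear z34",[edge(d,[Y-1,Y],34,-14,4) for Y in(-10,-7,-4)],"side bottom-rear z12.5 Y-12",edge(d,[-12.5,-12],14,-14,6),"shoulder z12.5 edge",edge(d,[-11.5,-11],14,40,62))
# other x-edges of stand for the same cameras: head front at z36
print("head far top z36",[edge(q,np.arange(-24,-18,1.),36,112,128) for q in(S0,T0)])
E
python3 m5.py | sed '1,/^$/d'
```

```text
top front z34 [50.81, 50.14, 49.57, 50.61, 49.98]
side rear z34 [-4.26, -4.59, -3.46] side bottom-rear z12.5 Y-12 -5.16 shoulder z12.5 edge 48.81
head far top z36 [117.82, 117.82]
```

Run:
```python
exec(open("m5.py").read().split('for n,q')[0])
g=lambda q:cv2.cvtColor(q["img"],cv2.COLOR_RGB2GRAY).astype(int)
print(proj(d,[w(.120,Y,Z) for Y in(-.008,.008) for Z in(.012,.017)]).round(1).tolist())
p=proj(d,w(.119,0,.015))[0].round().astype(int); sl=(slice(p[1]-6,p[1]+7),slice(p[0]-7,p[0]+6)); print(p)
d2=[g(cam("side")) for _ in range(6)]
print((np.mean(d2,0)[sl]-g(S0)[sl]).round(0).astype(int)); print(g(S0)[sl])
```

```text
[[282.6, 284.0], [282.6, 283.1], [283.2, 279.6], [283.2, 278.6]]
[283 281]
[[12 13 12 17 16 21 16  8 14 17 16 17 18]
 [11 17 12 20 22 18 12  7 15 14 19 15 16]
 [13 21 12 16 17 10  5  7 13 18 14 17 15]
 [16 22 18 15 12  5  7  9 14 17 17 17 16]
 [14 15 13  6  9  9 22 29 15 17 16 16 19]
 [10  8  8  6  8 16 20 23 18 16 17 18 18]
 [ 7  3  8  8 17 17 25 24 14 16 16 15 17]
 [13 12 12 16 18 15 28 40 14 18 16 15 18]
 [19 20 21 11 12 20 34 48 16 16 15 17 20]
 [17 17 15 17 21 15  3  8 15 18 18 18 16]
 [10  8  4  7 10 13 -7  0 16 18 20 16 16]
 [ 8 12 12  9  9  9 16 19 18 16 17 17 16]
 [ 7  8  5  6 10  9 15 19 16 20 20 17 17]]
[[229 229 224 207 215 208 162  92 134 210 203 199 198]
 [222 206 228 201 194 184 101  74 138 214 200 201 200]
 [219 190 236 227 176 112  57  67 142 209 204 199 201]
 [229 211 201 158 113  58  65  93 166 208 201 200 200]
 [169 153 118  62  56  80  99 110 186 206 201 200 198]
 [ 62  66  67  63  79 153 174 135 197 203 200 199 199]
 [ 73  71  63  82 148 218 192 148 210 202 200 201 200]
 [ 99 117 145 192 213 220 154 135 209 200 200 201 198]
 [203 208 217 239 237 208 112 144 207 201 201 199 197]
 [171 171 169 172 189 168  98 168 208 200 199 198 200]
 [ 65  70  70  79 104  89  99 182 207 200 197 200 201]
 [ 90  92  78  83  87  89 134 202 203 201 199 199 200]
 [ 77  81  76  87 105  95 143 212 203 197 196 199 200]]
```

The gauge lies flat on the plate and hasn't moved since release. The side camera shows the tip newly visible right at the far face of the gap, with nothing sticking out beyond it. The arm is clear, so I'm handing in.

```bash
python3 -c "
from station import finish_job,status
print(status.get_obs()['t']); print(finish_job())"
```

```text
23.525
the job is handed in; nothing more can be done
None
```

I drew the blade gauge out of its holder, laid it flat on the bench, let go, took it again by the handle and slid it through the dial gauge's gap; it is lying flat on the base plate with its tip flush with the far face to within about 1 mm by camera estimate, I touched none of the pot, tray or jar, and I handed the job in at 23.5 s.

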